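Set the microscope lamp's dimmer lever

ROBOT

A 6-joint arm with a two-finger parallel gripper is mounted at the origin on the work surface; the furniture and walls round the work are solid. World frame = base frame: x ahead of the robot, y to its left, z up, the work surface at z = 0. Lengths are in mm, angles in rad, forces in N, time in s.
With the tool pointing down it reaches from about 275 to 750 mm from the base axis. Payload 10.2 kg.
Tool frame: the origin (TCP) lies midway between the tips of the shut fingers; the grasp point (between the pads) lies 19 mm behind it; z points along the fingers, y is the direction in which the jaws open and shut (so a half turn about z gives the same grasp; the last joint's range is limited). The gripper opens to 85 mm and grips with 20 to 120 N. Pads are 22 mm wide; open, the fingers measure 114 mm over their backs; the gripper's body (76 mm by 85 mm) begins 54 mm behind the grasp point. The pads swing forward as they close: fully open they stand 13 mm farther back than shut.
Start: joints at [1.041, 0.313, 1.498, -0, 1.331, -0.223], TCP at [158.568, 500.487, 231.294] pointing down, gripper open.
Joint ranges: [-2.94, 2.94], [-0.97, 2.17], [0.19, 2.56], [-1.23, 4.37], [0.02, 3.11], [-2.88, 2.88]. Speed limits (rad/s): [2.39, 2.39, 3.01, 3.14, 3.14, 3.14].

INTERFACE

Orientations are given as a unit quaternion [w, x, y, z].
In Python, from rig import ctrl gives the robot as it stands.
- The arm moves only by the tool carry_out, never from a script. Its argument "plan" is a list of rows, each a list of 3 entries, a list of its own where there are three numbers: the finger opening in mm, from 0 to 85.4, then the shift along the tool's x, y, z in mm, then the turn, a rotation vector about the tool's x, y, z in units of 6 degrees (1.0 is 6 degrees). In form: [[grip, [x, y, z], [ax, ay, az]], ...]. A call has 1 to 20 rows; each row shifts and turns the commanded pose from where the row before left it, along the tool's axes as they then stand; what a row does not reach is not made up. A row lasts 1/12 s, in which the tool goes at most 41.7 mm and 7.16 degrees, less where a joint would pass 70% of its speed; a pose out of reach is approached as far as the arm can. A call with a gripper value outside its range is refused whole. The fingers move at their own pace and stop on an object; "grip_force" is the grip in N (left out, the last holds). Time passes only in rows, so rows that do not move let the fingers close. It gives the time, the measured TCP pose, the force and the opening at its end, in the units of the state.
- ctrl.sense(): the state, without advancing time (a new reading comes with each control period).
- ctrl.capture(name): name is "side" or "top"; returns a dict with "color" (384x512x3 uint8, blue, green, red), "range_z" (384x512 float32, mm along the optical axis (not along the pixel's ray), 0 where there is no reading), "fx", "fy", "cx", "cy" (pixels), "dist_coeffs" ([k1, k2, p1, p2, k3] as OpenCV has them; the pictures are not rectified), "cam_to_world" (4x4, takes a point from camera to world coordinates). Camera axes: x right, y up, looking along -z (the intrinsics and any distortion apply to the point x, -y, -z); pixel columns grow to the right and rows downward; lengths in mm; the calibration is good to about 2 mm. A picture is of the moment at which its call begins.
- ctrl.finish_job(): hands the job in, once; it reports no verdict.
The state is a dict: "time_s": time; "joints": joint angles; "dq": joint speeds; "tau": joint torques, N m; "eef_pos": TCP position; "ee_rot": TCP orientation; "force": force on the tool from outside, world axes, zero at the start; "wrist_torque": the same for the moment, N m; "grip_width": opening from 0.0 (shut) to 1.0 (fully open).
Only numpy, scipy, OpenCV 4.12 (cv2) and the standard library are available. Lean on these libraries where they do the work, as an engineer would, in place of code of your own. Each camera call takes 0.05 s, during which the arm holds its last target.

TASK

Bring the microscope lamp to its set brightness: on the light controller with the blue knob, swing the lever until its white pointer stands in the middle of the green band on that controller's own scale, and let go. Leave the lever with the yellow knob as it is.

Things in the scene. Friction and masses are not known exactly. Their poses are not given: they have to be found in the camera images.
- blue_knob (a point): centre of the blue knob: upright cylinder 24 mm across, 44 mm tall, top 99 mm above the worktop, 75 mm from the lever's pivot, fixed on the lever and turning with it. Below it the lever's arm is 12 mm wide, its top 51 mm above the worktop; a white pointer goes on to 103 mm from the pivot. x: along the lever, pivot to pointer; z up. About 2 N at the knob swings it; it stays where left
- blue_pivot (a point): on the lever's vertical axis, 80 mm above the worktop, level with the knob's centre. The controller is a fixed white box with grey top, 37 mm high, 190 mm wide; from the pivot it reaches 120 mm to its front (towards the robot) and 35 mm to its back. x: square to the front, pointing to the back. The lever points to the front in mid-swing, with stops 49 degrees either side
- blue_mark (a point): middle of the green band on the blue-knobbed controller's dark curved scale, 96 mm from the pivot, 40 mm above the worktop; the band covers 18 degrees and does not move. x: from the pivot outwards through the middle of the band; the lever is right when it points this way. The lever starts well to one side of it
- yellow_knob (a point): centre of the yellow knob on the second controller's lever, not to be moved. That controller is built just like the first and has a green band of its own. The two stand one to the left and one to the right of the centrifuge, either way round

How it is judged:
By the outcome, as a careful person would: the job done as asked, in the order asked, and still so for the second after the job is handed in, with the robot touching nothing.
It also fails if it takes over 37 s, if anything falls off the work surface, if the arm or the gripper's body presses on something with over 40 N, if the wrist force passes 120 N, or if a joint passes its speed limit or range.

## Working session

There is one attempt and no reset: what is moved stays moved. The work goes in short steps, Python scripts to look and compute and a tool call to move; the robot and the scene stay as the last step left them, time stands still between calls to the robot, and variables do not carry over. Pictures are saved under pics/ and viewed, and the job is handed in when it is done.

Besides the shell and the picture viewer there is one more tool, called as a command line: name --argument value ..., lists and objects as JSON in quotes. carry_out: Moves the arm, as the interface text tells. Its arguments: {"type":"object","properties":{"plan":{"type":"array"},"grip_force":{"type":"number"}},"required":["plan"]}

```bash
mkdir -p pics; ls
cat > h.py <<'E'
import numpy as np,cv2
from rig import ctrl
def cap(n,f):
    c=ctrl.capture(n); cv2.imwrite('pics/'+f,c['color']); np.savez('/tmp/'+n+'.npz',**{k:np.array(v) for k,v in c.items()}); return c
def ray(c,u,v):
    K=np.array([[c['fx'],0,c['cx']],[0,c['fy'],c['cy']],[0,0,1]],float)
    p=cv2.undistortPoints(np.array([[[u,v]]],float),K,np.array(c['dist_coeffs'],float))[0,0]
    T=np.array(c['cam_to_world']); return T[:3,3],T[:3,:3]@np.array([p[0],-p[1],-1.])
def onz(c,u,v,z):
    o,d=ray(c,u,v); return o+d*(z-o[2])/d[2]
E
python3 - <<'E'
from h import *
for n in('top','side'):
    c=cap(n,n+'1.png'); print(n,np.round(c['cam_to_world'],3).tolist(),c['fx'],c['dist_coeffs'])
print(ctrl.sense())
E
```

```text
pics
top [[-0.099, 0.974, -0.202, 314.729], [-0.995, -0.097, 0.022, -2.066], [0.001, 0.203, 0.979, 1070.593], [0.0, 0.0, 0.0, 1.0]] 371.72155912791567 [-0.11656766  0.          0.          0.          0.        ]
side [[-0.351, -0.752, 0.558, 1195.756], [0.936, -0.281, 0.21, 214.511], [-0.001, 0.596, 0.803, 1015.991], [0.0, 0.0, 0.0, 1.0]] 416.1351038187591 [-0.10075582  0.          0.          0.          0.        ]
{'time_s': 0.1, 'joints': array([ 1.04062753e+00,  3.13384978e-01,  1.49834333e+00, -2.12357352e-05,
        1.33101269e+00, -2.23389964e-01]), 'dq': array([-1.13122651e-03,  6.65622743e-06, -2.35483765e-03, -8.66553205e-04,
       -8.93947300e-04,  1.02205230e-04]), 'tau': array([ 3.90181391e-03, -4.12902439e+01, -2.60142589e+01, -1.23791856e-04,
        3.04055437e-03, -1.45155354e-05]), 'eef_pos': array([158.43810059, 500.28326326, 230.80363962]), 'ee_rot': array([-2.01664794e-04,  1.52786100e-01,  9.88259115e-01, -5.37691363e-04]), 'force': array([-0.02899109,  0.28306928, -0.1866117 ]), 'wrist_torque': array([-0.0304314 ,  0.00523573, -0.00287856]), 'grip_width': 1.0020234509928527}
```

```bash
ls pics
```

```text
side1.png
top1.png
```

View pics/top1.png

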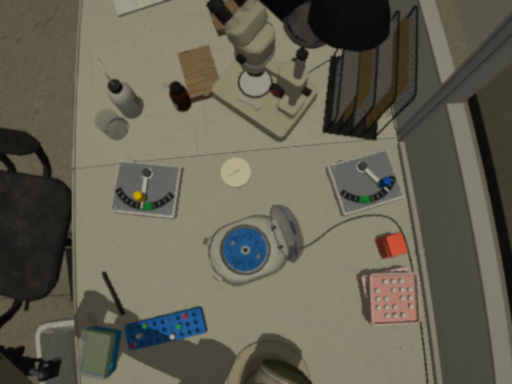

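View pics/side1.png

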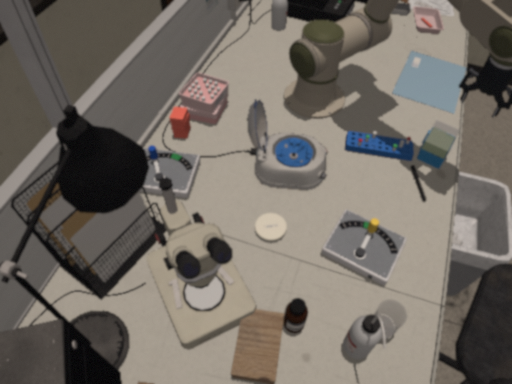

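```bash
cat >> h.py <<'E'
def crop(c,f,u0,v0,u1,v1,s=6):
    cv2.imwrite('pics/'+f,cv2.resize(c['color'][v0:v1,u0:u1],None,fx=s,fy=s,interpolation=cv2.INTER_CUBIC))
def masks(c,box):
    u0,v0,u1,v1=box; h=cv2.cvtColor(c['color'],cv2.COLOR_BGR2HSV); out={}
    for n,lo,hi in(('green',(50,100,60),(85,255,255)),('blue',(100,130,60),(130,255,255))):
        m=np.zeros(h.shape[:2],np.uint8); m[v0:v1,u0:u1]=cv2.inRange(h[v0:v1,u0:u1],lo,hi)
        k,l,st,ce=cv2.connectedComponentsWithStats(m)
        out[n]=[(st[i].tolist(),ce[i].round(2).tolist()) for i in range(1,k) if st[i,4]>5]
    return out
E
python3 - <<'E'
from h import *
c=ctrl.capture('top'); crop(c,'topc.png',320,140,420,225); print(masks(c,(320,140,420,225)))
b=masks(c,(320,140,420,225))
np.savez('/tmp/t.npz',rz=c['range_z'])
for n,z in(('green',40),('blue',80)):
  for s,ce in b[n]: print(n,s,onz(c,*ce,z).round(1))
c=ctrl.capture('side'); crop(c,'sidec.png',130,130,220,210); b=masks(c,(130,130,220,210))
for n,z in(('green',40),('blue',80)):
  for s,ce in b[n]: print(n,s,ce,onz(c,*ce,z).round(1))
E
```

```text
{'green': [([359, 196, 12, 7, 79], [364.15, 199.04])], 'blue': [([382, 177, 10, 10, 68], [386.25, 181.06])]}
green [359, 196, 12, 7, 79] [ 472.4 -321.9   40. ]
blue [382, 177, 10, 10, 68] [ 510.1 -379.9   80. ]
green [171, 154, 10, 6, 43] [175.56, 156.47] [ 470.2 -324.9   40. ]
blue [149, 146, 8, 13, 68] [152.65, 152.41] [ 509.5 -376.5   80. ]
```

View pics/topc.png

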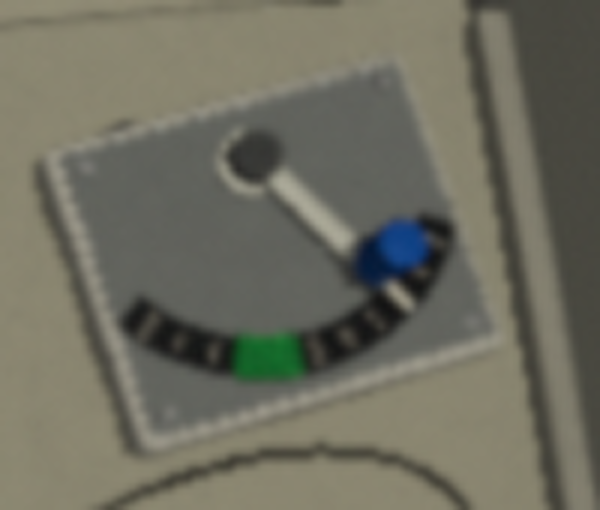

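View pics/sidec.png

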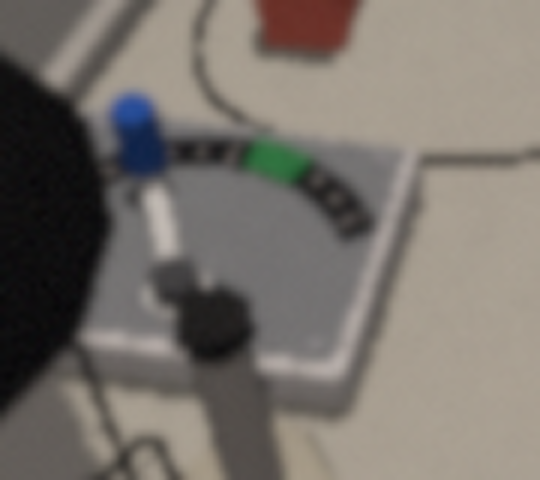

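```bash
cat > m.py <<'E'
from h import *
def P(x,y): return (x+.5)/6+320-.5,(y+.5)/6+140-.5
c=ctrl.capture('top')
C=[onz(c,*P(*q),37)[:2] for q in((45,158),(398,65),(495,340),(150,445))]
C=np.array(C); print(C.round(1)); print([np.linalg.norm(C[i]-C[i-1]).round(1) for i in range(4)])
xb=(C[0]+C[1]-C[2]-C[3]);xb/=np.linalg.norm(xb); piv=C.mean(0)+42.5*xb*1
print('box x deg',np.degrees(np.arctan2(xb[1],xb[0])),'pivot from box',piv)
# pivot hub
for z in(51,55,60): print(z,onz(c,*P(255,155),z).round(1))
# dark arc fit
hsv=cv2.cvtColor(c['color'],cv2.COLOR_BGR2HSV); box=np.zeros(hsv.shape[:2],np.uint8)
g=onz(c,364.15,199.04,40)[:2]
pts=[]
for v in range(172,206):
  for u in range(338,400):
    b=c['color'][v,u].astype(int); p=onz(c,u,v,40)[:2]; r=np.linalg.norm(p-piv)
    isg=b[1]>b[0]+30 and b[1]>b[2]+30
    if 80<r<112 and (b.max()<60 or isg): pts.append(p)
pts=np.array(pts)
from scipy.optimize import least_squares
s=least_squares(lambda q:np.linalg.norm(pts-q[:2],axis=1)-96,piv,loss='soft_l1'); print('pivot arc',s.x,len(pts),np.std(s.fun))
for pv in(piv,s.x):
  d=g-pv;print('mark ang',np.degrees(np.arctan2(d[1],d[0])),np.linalg.norm(d))
  k=onz(c,*P(403,243),99)[:2]-pv; print('knob top',k+pv,np.degrees(np.arctan2(k[1],k[0])),np.linalg.norm(k))
  k=onz(c,*P(405,300),47)[:2]-pv; print('tip',k+pv,np.degrees(np.arctan2(k[1],k[0])),np.linalg.norm(k))
E
python3 m.py
```

```text
[[ 580.1 -229.9]
 [ 610.5 -411.7]
 [ 469.6 -435.6]
 [ 436.7 -260.4]]
[np.float64(146.6), np.float64(184.3), np.float64(142.9), np.float64(178.3)]
box x deg 10.83915075924262 pivot from box [ 565.99389066 -326.38218028]
51 [ 568.3 -328.1   51. ]
55 [ 567.3 -326.8   55. ]
60 [ 566.1 -325.2   60. ]
pivot arc [ 567.27616108 -329.92787958] 346 5.6781978835309195
mark ang 177.272409868209 93.70046720887672
knob top [ 508.95903706 -374.55858936] -139.812766118121 74.65883013204314
tip [ 491.7220004  -390.68798454] -139.11345616003698 98.24230323653175
mark ang 175.1774193895675 95.2136570968686
knob top [ 508.95903706 -374.55858936] -142.57278895515384 73.43559905923003
tip [ 491.7220004  -390.68798454] -141.1940127490482 96.95473970786958
```

Run:
```python
from h import *
from scipy.spatial.transform import Rotation as R
s=ctrl.sense(); r=R.from_quat(s['ee_rot'],scalar_first=True).as_matrix(); print(r.round(3), s['time_s'])
for n in('top','side'):
    c=ctrl.capture(n)
    vv,uu=np.mgrid[0:384,0:512]
    K=np.array([[c['fx'],0,c['cx']],[0,c['fy'],c['cy']],[0,0,1]],float)
    p=cv2.undistortPoints(np.stack([uu,vv],-1).reshape(-1,1,2).astype(float),K,np.array(c['dist_coeffs'],float))[:,0]
    z=c['range_z'].ravel(); T=np.array(c['cam_to_world'])
    w=(np.c_[p[:,0],-p[:,1],-np.ones(len(p))]*z[:,None])@T[:3,:3].T+T[:3,3]; w=w[z>0]
    print(n,'max height grid rows x=250..700 step50, cols y=550..-550 step 50')
    for x in range(700,200,-50):
        print(x,[int(np.r_[0,w[(abs(w[:,0]-x)<25)&(abs(w[:,1]-y)<25),2]].max()) for y in range(550,-551,-50)])
```

```text
[[-0.953  0.302 -0.   ]
 [ 0.302  0.953 -0.   ]
 [ 0.    -0.001 -1.   ]] 0.25
top max height grid rows x=250..700 step50, cols y=550..-550 step 50
700 [3, 4, 5, 4, 3, 5, 5, 4, 5, 5, 4, 6, 57, 59, 60, 4, 403, 240, 275, 305, 575, 308, 0]
650 [4, 4, 6, 39, 43, 41, 41, 36, 5, 5, 19, 18, 5, 22, 5, 6, 5, 214, 271, 305, 570, 541, 0]
600 [4, 5, 5, 41, 43, 56, 42, 44, 6, 18, 22, 20, 5, 6, 4, 5, 40, 53, 56, 42, 307, 309, 0]
550 [3, 5, 5, 41, 44, 101, 42, 41, 5, 5, 20, 20, 5, 4, 4, 5, 41, 56, 58, 42, 308, 308, 0]
500 [2, 5, 4, 40, 41, 98, 42, 39, 4, 4, 5, 4, 6, 4, 4, 6, 42, 43, 102, 100, 310, 309, 0]
450 [4, 4, 5, 4, 4, 5, 28, 5, 4, 88, 93, 93, 244, 243, 4, 5, 41, 44, 44, 42, 307, 308, 0]
400 [2, 3, 4, 5, 5, 6, 5, 4, 69, 94, 93, 93, 247, 269, 4, 15, 11, 12, 9, 11, 308, 309, 0]
350 [3, 5, 14, 4, 6, 4, 5, 6, 72, 96, 88, 89, 142, 253, 23, 15, 4, 5, 94, 95, 308, 309, 0]
300 [3, 4, 16, 14, 6, 6, 6, 4, 5, 96, 94, 93, 92, 210, 4, 5, 6, 5, 92, 92, 309, 308, 0]
250 [3, 4, 4, 19, 5, 5, 6, 5, 5, 6, 51, 7, 4, 4, 3, 4, 5, 98, 98, 100, 308, 308, 0]
side max height grid rows x=250..700 step50, cols y=550..-55
[... 192 characters left out ...]
2, 42, 58, 45, 44, 7, 19, 22, 21, 5, 5, 5, 6, 41, 54, 55, 18, 310, 309, 0]
550 [3, 5, 6, 43, 43, 103, 44, 44, 7, 6, 21, 20, 5, 5, 5, 7, 42, 56, 58, 42, 308, 310, 0]
500 [5, 7, 5, 42, 42, 100, 44, 42, 6, 6, 6, 5, 5, 7, 5, 5, 43, 44, 103, 103, 309, 309, 0]
450 [6, 5, 6, 5, 7, 6, 6, 6, 6, 93, 93, 95, 245, 247, 6, 6, 43, 45, 44, 42, 310, 310, 0]
400 [6, 5, 8, 6, 6, 6, 5, 6, 65, 98, 94, 94, 135, 270, 6, 17, 12, 7, 6, 11, 310, 311, 0]
350 [4, 7, 14, 6, 4, 6, 5, 8, 60, 97, 89, 89, 147, 251, 24, 15, 6, 6, 96, 94, 308, 309, 0]
300 [4, 7, 15, 16, 5, 6, 6, 5, 6, 94, 97, 95, 96, 206, 7, 8, 5, 6, 95, 95, 308, 310, 0]
250 [3, 506, 508, 19, 5, 6, 5, 5, 5, 4, 0, 0, 0, 5, 3, 6, 7, 102, 101, 101, 311, 310, 0]
```

Run:
```python
from h import *
for n in('top','side'):
    c=ctrl.capture(n)
    vv,uu=np.mgrid[0:384,0:512]
    K=np.array([[c['fx'],0,c['cx']],[0,c['fy'],c['cy']],[0,0,1]],float)
    p=cv2.undistortPoints(np.stack([uu,vv],-1).reshape(-1,1,2).astype(float),K,np.array(c['dist_coeffs'],float))[:,0]
    z=c['range_z'].ravel(); T=np.array(c['cam_to_world'])
    w=(np.c_[p[:,0],-p[:,1],-np.ones(len(p))]*z[:,None])@T[:3,:3].T+T[:3,3]; w=w[z>0]
    for x in range(350,700,50):
        q=w[(abs(w[:,0]-x)<25)&(w[:,1]<-300)&(w[:,1]>-560)]; hi=q[(q[:,2]>120)]
        print(n,x,[(lo,round(hi[(hi[:,2]>lo)&(hi[:,2]<=lo+60),1].max(initial=-999),0)) for lo in(120,180,240,300)])
```

```text
top 350 [(120, np.float64(-469.0)), (180, np.float64(-469.0)), (240, np.float64(-468.0)), (300, np.float64(-468.0))]
top 400 [(120, np.float64(-469.0)), (180, np.float64(-470.0)), (240, np.float64(-468.0)), (300, np.float64(-468.0))]
top 450 [(120, np.float64(-470.0)), (180, np.float64(-469.0)), (240, np.float64(-469.0)), (300, np.float64(-469.0))]
top 500 [(120, np.float64(-469.0)), (180, np.float64(-469.0)), (240, np.float64(-468.0)), (300, np.float64(-468.0))]
top 550 [(120, np.float64(-469.0)), (180, np.float64(-470.0)), (240, np.float64(-469.0)), (300, np.float64(-467.0))]
top 600 [(120, np.float64(-470.0)), (180, np.float64(-470.0)), (240, np.float64(-469.0)), (300, np.float64(-468.0))]
top 650 [(120, np.float64(-321.0)), (180, np.float64(-323.0)), (240, np.float64(-358.0)), (300, np.float64(-399.0))]
side 350 [(120, np.float64(-471.0)), (180, np.float64(-472.0)), (240, np.float64(-470.0)), (300, np.float64(-471.0))]
side 400 [(120, np.float64(-470.0)), (180, np.float64(-470.0)), (240, np.float64(-470.0)), (300, np.float64(-469.0))]
side 450 [(120, np.float64(-471.0)), (180, np.float64(-470.0)), (240, np.float64(-471.0)), (300, np.float64(-471.0))]
side 500 [(120, np.float64(-471.0)), (180, np.float64(-470.0)), (240, np.float64(-470.0)), (300, np.float64(-470.0))]
side 550 [(120, np.float64(-471.0)), (180, np.float64(-469.0)), (240, np.float64(-469.0)), (300, np.float64(-468.0))]
side 600 [(120, np.float64(-999.0)), (180, np.float64(-473.0)), (240, np.float64(-470.0)), (300, np.float64(-471.0))]
side 650 [(120, np.float64(-999.0)), (180, np.float64(-999.0)), (240, np.float64(-999.0)), (300, np.float64(-469.0))]
```

carry_out --plan '[[50,[0,0,-35],[0,0,0]],[50,[0,0,-35],[0,0,0]],[50,[0,0,-35],[0,0,0]],[50,[-20,0,-15],[0,0,0.37]],[50,[-40,0,0],[0,0,0.74]],[50,[-40,0,0],[0,0,0.74]],[50,[-40,0,0],[0,0,0.74]],[50,[-40,0,0],[0,0,0.74]],[50,[-40,0,0],[0,0,0.74]],[50,[-40,0,0],[0,0,0.74]],[50,[-40,0,0],[0,0,0.74]],[50,[-40,0,0],[0,0,0.74]],[50,[-40,0,0],[0,0,0.74]],[50,[-40,0,0],[0,0,0.74]],[50,[-40,0,0],[0,0,0.74]],[50,[-40,0,0],[0,0,0.74]],[50,[-40,0,0],[0,0,0.74]],[50,[-40,0,0],[0,0,0.74]],[50,[-40,0,0],[0,0,0.74]],[50,[-20,0,0],[0,0,0.37]]]'

```text
time_s: 2.12
eef_pos: [537.0, 30.8, 350.8]
ee_rot: [0.0, 0.701, 0.713, -0.001]
force: [0.4, -0.5, -0.8]
grip_width: 0.588
```

```bash
cat > st.py <<'E'
from h import *
import sys
from scipy.spatial.transform import Rotation as R
def st():
    s=ctrl.sense(); r=R.from_quat(s['ee_rot'],scalar_first=True).as_matrix()
    print('t',s['time_s'],'pos',s['eef_pos'].round(1),'yang',np.degrees(np.arctan2(r[1,1],r[0,1])).round(2),'zax',r[:,2].round(3),'q',s['joints'].round(3),'F',s['force'].round(1),'g',round(s['grip_width'],3))
    return s,r
def go(tx,ty,tz,yang):
    s,r=st(); d=r.T@(np.array([tx,ty,tz])-s['eef_pos']); cur=np.degrees(np.arctan2(r[1,1],r[0,1]))
    print('shift tool',d.round(1),'turn units az',round(-((yang-cur+180)%360-180)/6,2))
E
python3 - <<'E'
from st import *
go(509.5,-376,331,-50.5)
E
```

```text
t 2.1167 pos [537.   30.8 350.8] yang 0.98 zax [-0.001 -0.001 -1.   ] q [-1.60e-01  2.92e-01  1.22e+00 -1.00e-03  1.63e+00 -1.77e-01] F [ 0.4 -0.5 -0.8] g 0.588
shift tool [-406.2  -34.5   20.2] turn units az 8.58
```

Run:
```python
from h import *
cap('side','side2.png'); cap('top','top2.png')
```

```text
(no output)
```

View pics/side2.png

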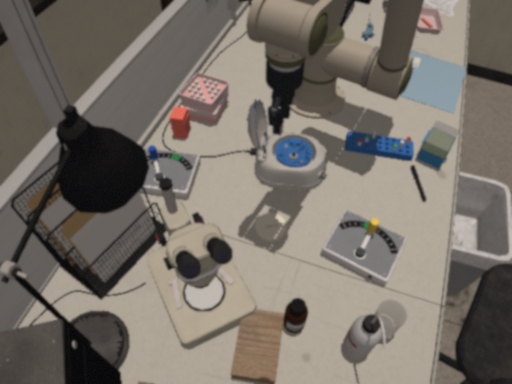

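View pics/top2.png

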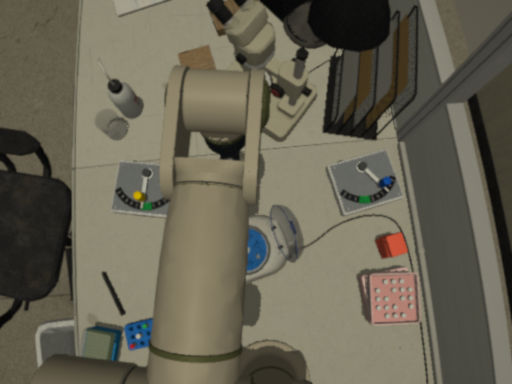

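Run:
```python
from h import *
for n in('top','side'):
    c=dict(np.load('/tmp/%s.npz'%n))
    vv,uu=np.mgrid[0:384,0:512]
    K=np.array([[c['fx'],0,c['cx']],[0,c['fy'],c['cy']],[0,0,1]],float)
    p=cv2.undistortPoints(np.stack([uu,vv],-1).reshape(-1,1,2).astype(float),K,np.array(c['dist_coeffs'],float))[:,0]
    z=c['range_z'].ravel(); T=np.array(c['cam_to_world'])
    w=(np.c_[p[:,0],-p[:,1],-np.ones(len(p))]*z[:,None])@T[:3,:3].T+T[:3,3]; w=w[z>0]
    d=w-[537,31,351]
    # local frame: fwd at q1=-.16
    a=-.16; f=d[:,0]*np.cos(a)+d[:,1]*np.sin(a); l=-d[:,0]*np.sin(a)+d[:,1]*np.cos(a)
    m0=(abs(f)<250)&(abs(l)<250)&(d[:,2]>-30)
    for z0 in range(0,500,40):
        m=m0&(d[:,2]>=z0)&(d[:,2]<z0+40)
        if m.sum()>5: print(n,z0,'fwd',f[m].min().round(),f[m].max().round(),'left',l[m].min().round(),l[m].max().round(),m.sum())
```

```text
top 40 fwd -28.0 250.0 left -250.0 8.0 542
top 80 fwd -39.0 250.0 left -250.0 11.0 86
top 120 fwd -37.0 -14.0 left -35.0 32.0 238
top 160 fwd -38.0 -13.0 left -36.0 30.0 285
top 200 fwd -130.0 -26.0 left -63.0 43.0 417
top 240 fwd -250.0 45.0 left -71.0 68.0 3013
top 280 fwd -250.0 40.0 left -68.0 66.0 16828
side 0 fwd -33.0 39.0 left -18.0 14.0 129
side 40 fwd -57.0 250.0 left -203.0 20.0 230
side 80 fwd -27.0 69.0 left -20.0 21.0 408
side 120 fwd -11.0 40.0 left -34.0 36.0 472
side 160 fwd -17.0 41.0 left -37.0 38.0 677
side 200 fwd -176.0 43.0 left -61.0 69.0 961
side 240 fwd -165.0 48.0 left -61.0 68.0 2053
side 280 fwd -82.0 40.0 left -60.0 66.0 1760
```

carry_out --plan '[[50,[-25,-2,0],[0,0,0]],[50,[-40,-3,0],[0,0,0]],[50,[-40,-3,0],[0,0,0]],[50,[-40,-3,0],[0,0,0]],[50,[-40,-4,0],[0,0,0]],[50,[-40,-4,0],[0,0,0]],[50,[-40,-4,0],[0,0,0]],[50,[-40,-3,0],[0,0,0]],[50,[-40,-3,0],[0,0,0]],[50,[-40,-3,0],[0,0,0.4]],[50,[-21,-2,0],[0,0,0.95]],[50,[0,0,0],[0,0,1.1]],[50,[0,0,0],[0,0,1.1]],[50,[0,0,0],[0,0,1.1]],[50,[0,0,0],[0,0,1.1]],[50,[0,0,0],[0,0,1.1]],[50,[0,0,0],[0,0,1.1]],[50,[0,0,0],[0,0,0.7]],[50,[0,0,0],[0,0,0]]]'

```text
time_s: 3.8
eef_pos: [512.3, -370.9, 351.3]
ee_rot: [-0.0, 0.941, 0.337, 0.0]
force: [0.1, -0.5, 0.0]
grip_width: 0.583
```

Run:
```python
from st import *
go(509.5,-376,68,-50.5)
cap('side','side3.png'); cap('top','top3.png')
```

```text
t 3.8 pos [ 512.3 -370.9  351.3] yang -50.56 zax [ 0.  0. -1.] q [-0.812  0.533  0.871  0.     1.737  0.071] F [ 0.1 -0.5  0. ] g 0.583
shift tool [ -5.4   2.2 283.3] turn units az -0.01
```

View pics/side3.png

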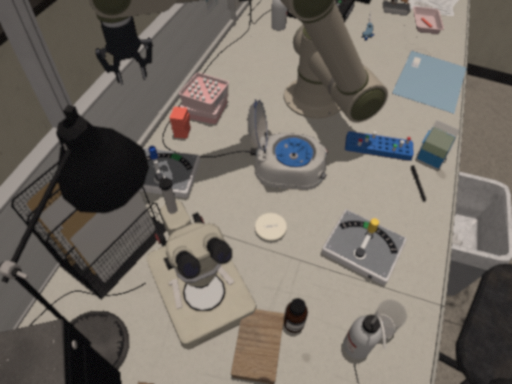

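View pics/top3.png

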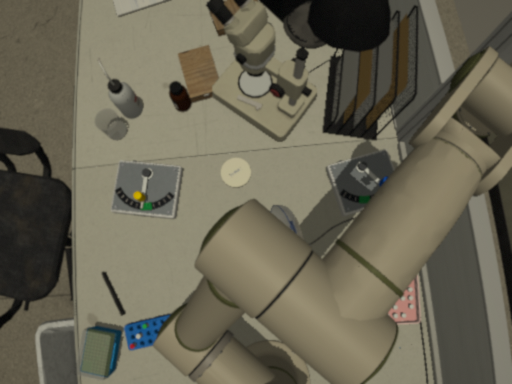

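carry_out --plan '[[50,[-5,2,20],[0,0,0]],[50,[0,0,35],[0,0,0]],[50,[0,0,35],[0,0,0]],[50,[0,0,35],[0,0,0]],[50,[0,0,35],[0,0,0]],[50,[0,0,35],[0,0,0]],[50,[0,0,20],[0,0,0]],[50,[0,0,10],[0,0,0]],[50,[0,0,0],[0,0,0]]]'

```text
time_s: 4.65
eef_pos: [508.6, -375.8, 124.3]
ee_rot: [-0.002, 0.941, 0.339, -0.001]
force: [-0.1, -0.2, 0.5]
grip_width: 0.589
```

Run:
```python
from st import *
go(509.5,-376,68,-50.5); print(ctrl.sense()['tau'].round(1))
c=cap('side','side4.png'); crop(c,'side4c.png',90,80,220,210,5)
cap('top','top4.png')
```

```text
t 4.65 pos [ 508.6 -375.8  124.3] yang -50.41 zax [-0.002  0.003 -1.   ] q [-0.821  0.642  1.28   0.     1.223  0.058] F [-0.1 -0.2  0.5] g 0.589
shift tool [ 0.6  0.9 56.3] turn units az 0.02
[  0.  -53.7 -24.3   0.   -0.4  -0. ]
```

View pics/side4c.png

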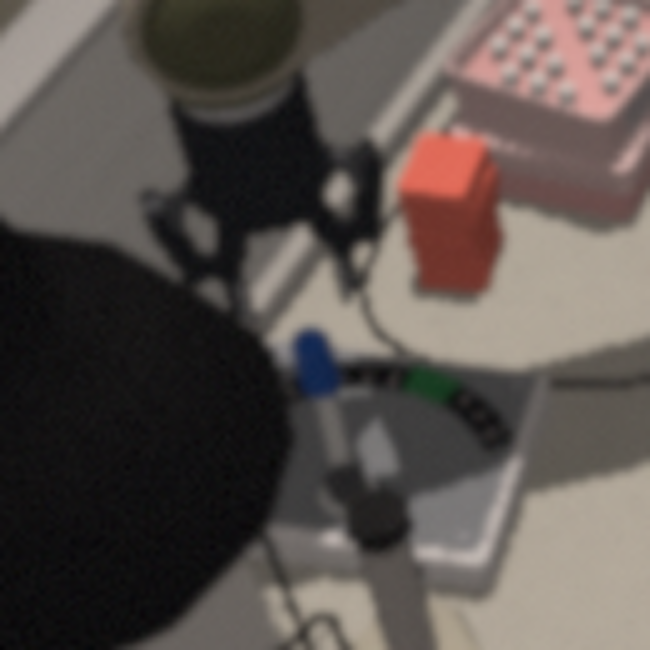

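View pics/top4.png

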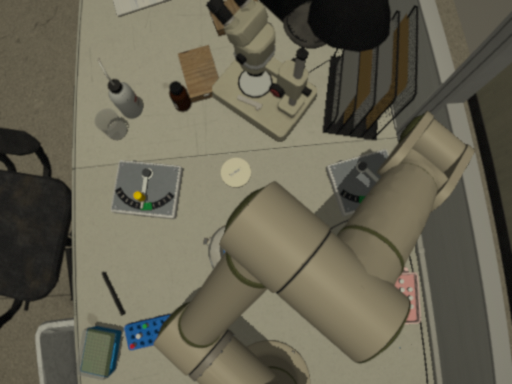

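carry_out --plan '[[50,[0,1,15],[0,0,0]],[50,[0,0,15],[0,0,0]],[50,[0,0,12],[0,0,0]],[50,[0,0,10],[0,0,0]],[50,[0,0,4],[0,0,0]],[50,[0,0,0],[0,0,0]]]'

```text
time_s: 5.25
eef_pos: [509.5, -377.4, 69.9]
ee_rot: [-0.0, 0.941, 0.338, -0.0]
force: [-0.3, 0.0, 0.3]
grip_width: 0.582
```

Run:
```python
from st import *
go(509.5,-376,68,-50.5); print(ctrl.sense()['tau'].round(1))
c=cap('side','side5.png'); crop(c,'side5c.png',110,100,210,200,6)
```

```text
t 5.25 pos [ 509.5 -377.4   69.9] yang -50.51 zax [-0.  0. -1.] q [-0.822  0.704  1.324  0.     1.114  0.06 ] F [-0.3  0.   0.3] g 0.582
shift tool [ 0.9 -1.1  1.9] turn units az -0.0
[ -0.  -55.2 -23.3   0.   -0.2  -0. ]
```

View pics/side5c.png

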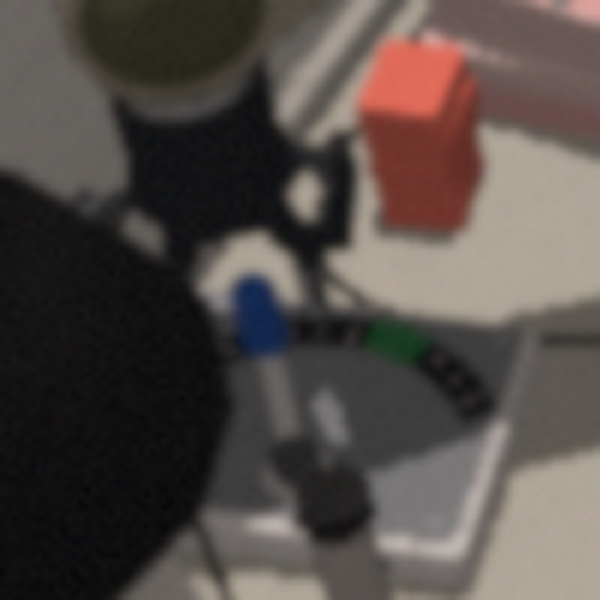

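carry_out --plan '[[40,[0,0,0],[0,0,0]],[32,[0,0,0],[0,0,0]],[20,[0,0,0],[0,0,0]],[20,[0,0,0],[0,0,0]],[20,[0,0,0],[0,0,0]],[20,[0,0,0],[0,0,0]]]' --grip_force 20

```text
time_s: 5.8
eef_pos: [509.7, -377.6, 71.0]
ee_rot: [0.0, 0.941, 0.338, 0.0]
force: [-1.8, 0.9, 5.7]
grip_width: 0.275
```

Run:
```python
from st import *
s,r=st()
pv=np.array([567.,-328.]); d=s['eef_pos'][:2]-pv; print(np.degrees(np.arctan2(d[1],d[0]))%360,np.linalg.norm(d))
for pv in ([567,-328.],[566,-326.4],[567.3,-329.9]):
  pv=np.array(pv)
  a=np.radians(176.3); print(pv+75*np.array([np.cos(a),np.sin(a)]))
```

```text
t 5.8 pos [ 509.7 -377.6   71. ] yang -50.52 zax [ 0.    -0.001 -1.   ] q [-0.822  0.703  1.324 -0.     1.114  0.06 ] F [-1.8  0.9  5.7] g 0.275
220.88283370342717 75.84628579149529
[ 492.15632863 -323.16007688]
[ 491.15632863 -321.56007688]
[ 492.45632863 -325.06007688]
```

carry_out --plan '[[20,[0,0,0],[0,0,0.25]],[20,[0,-3.9,0],[0,0,0.5]],[20,[0,-3.9,0],[0,0,0.5]],[20,[0,-3.9,0],[0,0,0.5]],[20,[0,-3.9,0],[0,0,0.5]],[20,[0,-3.9,0],[0,0,0.5]],[20,[0,-3.9,0],[0,0,0.5]],[20,[0,-3.9,0],[0,0,0.5]],[20,[0,-3.9,0],[0,0,0.5]],[20,[0,-3.9,0],[0,0,0.5]],[20,[0,-3.9,0],[0,0,0.5]],[20,[0,-3.9,0],[0,0,0.5]],[20,[0,-3.9,0],[0,0,0.5]],[20,[0,-3.9,0],[0,0,0.5]],[20,[0,-3.9,0],[0,0,0.5]],[20,[0,0,0],[0,0,-0.25]],[20,[0,0,0],[0,0,0]]]'

```text
time_s: 7.22
eef_pos: [491.7, -327.0, 71.0]
ee_rot: [0.0, 1.0, -0.021, -0.001]
force: [-9.6, 0.5, 9.3]
grip_width: 0.277
```

Run:
```python
from st import *
s,r=st()
for pv in ([567,-328.],[566,-326.4],[567.3,-329.9]):
  d=s['eef_pos'][:2]-pv; print(np.degrees(np.arctan2(d[1],d[0]))%360,np.linalg.norm(d))
c=cap('side','side6.png'); crop(c,'side6c.png',110,100,210,200,6)
c=cap('top','top6.png'); crop(c,'top6c.png',320,140,420,225)
```

```text
t 7.2167 pos [ 491.7 -327.    71. ] yang -92.46 zax [-0.002 -0.    -1.   ] q [-0.784  0.619  1.476 -0.002  1.049  0.83 ] F [-9.6  0.5  9.3] g 0.277
179.23292023899978 75.31619056466594
180.45621028526767 74.31179646305452
177.7972106274155 75.66535400372344
```

View pics/side6c.png

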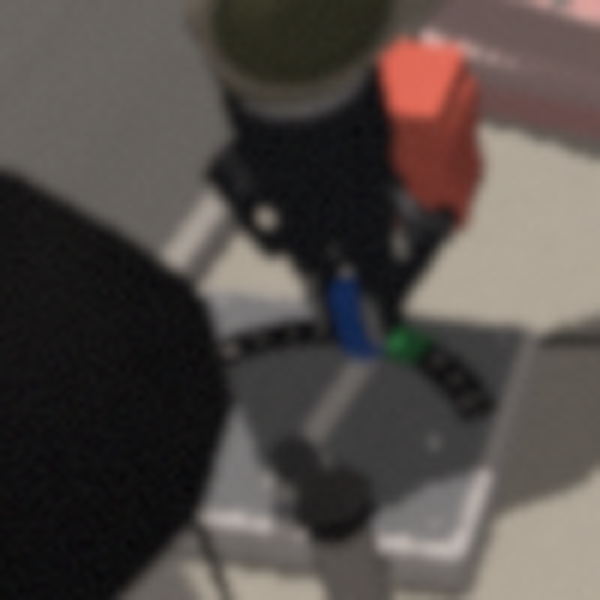

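View pics/top6c.png

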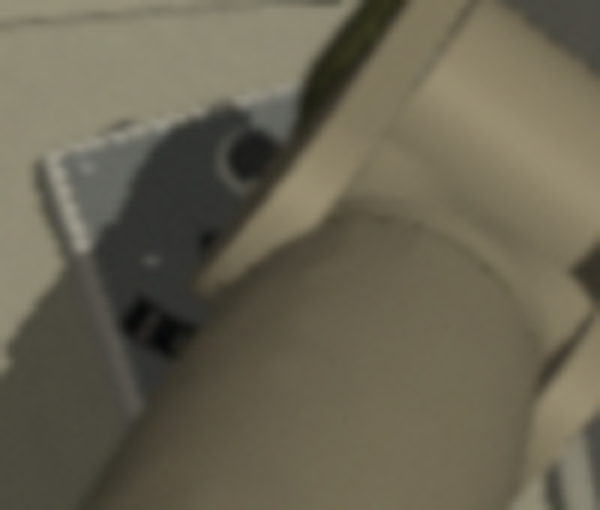

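carry_out --plan '[[20,[0,-1.7,0],[0,0,0.23]],[20,[0,-1.7,0],[0,0,0.22]],[20,[0,0,0],[0,0,0]],[20,[0,0,0],[0,0,0]],[26,[0,0,0],[0,0,0]],[32,[0,0,0],[0,0,0]],[40,[0,0,0],[0,0,0]],[50,[0,0,0],[0,0,0]],[50,[0,0,0],[0,0,0]],[50,[0,0,-10],[0,0,0]],[50,[0,0,-20],[0,0,0]],[50,[0,0,-30],[0,0,0]],[50,[0,0,-35],[0,0,0]],[50,[0,0,-35],[0,0,0]],[50,[0,0,-35],[0,0,0]],[50,[0,0,-35],[0,0,0]],[50,[0,0,-35],[0,0,0]],[50,[0,0,-30],[0,0,0]],[50,[0,0,-15],[0,0,0]]]'

```text
time_s: 8.9
eef_pos: [493.0, -323.4, 355.5]
ee_rot: [0.002, 0.999, -0.045, 0.002]
force: [-0.0, -0.3, 0.0]
grip_width: 0.586
```

Run:
```python
from st import *
s,r=st()
c=cap('side','side7.png'); crop(c,'side7c.png',110,100,210,200,6)
c=cap('top','top7.png'); crop(c,'top7c.png',320,140,420,225)
```

```text
t 8.9 pos [ 493.  -323.4  355.5] yang -95.21 zax [ 0.005 -0.005 -1.   ] q [-0.779  0.415  1.038  0.     1.682  0.883] F [-0.  -0.3  0. ] g 0.586
```

View pics/side7c.png

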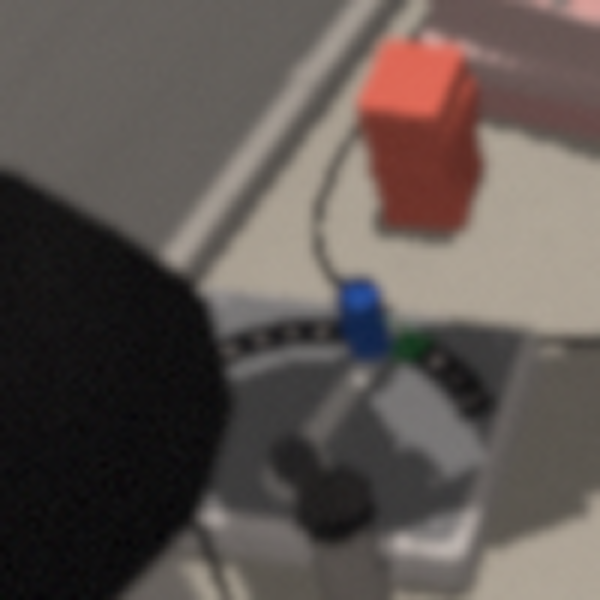

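View pics/top7c.png

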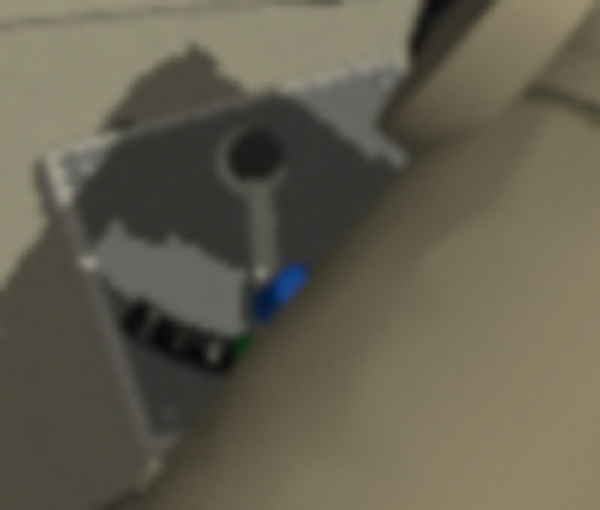

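carry_out --plan '[[50,[0,-20,0],[0,0,0]],[50,[0,-38,0],[0,0,0]],[50,[0,-38,0],[0,0,0]],[50,[0,-38,0],[0,0,0]],[50,[0,-38,0],[0,0,0]],[50,[0,-38,0],[0,0,0]],[50,[0,-38,0],[0,0,0]],[50,[0,-38,0],[0,0,0]],[50,[0,-20,0],[0,0,0]],[50,[0,0,0],[0,0,0]]]'

```text
time_s: 9.83
eef_pos: [520.3, -15.0, 349.9]
ee_rot: [-0.001, 0.999, -0.043, -0.0]
force: [0.2, -0.3, 0.5]
grip_width: 0.586
```

Run:
```python
from st import *
s,r=st()
c=cap('top','top8.png'); crop(c,'top8c.png',320,140,420,225)
b=masks(c,(320,140,420,225)); print(b)
```

```text
t 9.8333 pos [520.3 -15.  349.9] yang -94.96 zax [-0.001  0.001 -1.   ] q [-2.550e-01  2.500e-01  1.276e+00  1.000e-03  1.616e+00  1.403e+00] F [ 0.2 -0.3  0.5] g 0.586
{'green': [([359, 195, 12, 8, 63], [364.06, 199.13])], 'blue': [([364, 184, 10, 10, 66], [368.27, 188.7])]}
```

View pics/top8c.png

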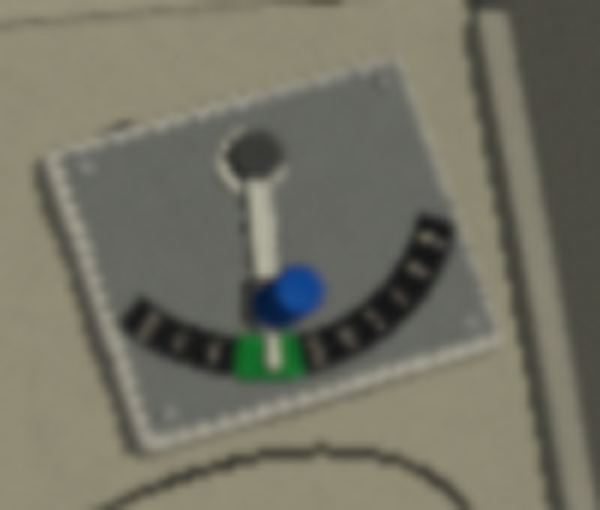

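Run:
```python
from h import *
c=dict(np.load('/tmp/top.npz')); 
im=c['color'].astype(float); S=8
u0,v0,u1,v1=350,150,385,210
# white = min channel; row-wise subpixel column centroid
def line(vs,ua,ub,thr):
    o=[]
    for v in vs:
        p=im[v,ua:ub+1].min(1); w=np.clip(p-thr,0,None)
        if w.sum()>20: o.append((v,(w*np.arange(ua,ub+1)).sum()/w.sum()))
    return o
ptr=line(range(195,204),361,369,75); arm=line(range(171,185),358,369,125)
print(ptr,arm)
pv=np.array([567,-328.])
for nm,L in(('ptr',ptr),('arm',arm)):
  for z in(45,48,51):
    X=np.array([onz(c,u,v,z)[:2] for v,u in L]); d=X[0]-X[-1]; m=X.mean(0)-pv
    f=np.polyfit(X[:,0],X[:,1],1)
    print(nm,z,X.mean(0).round(1),'from pivot',(np.degrees(np.arctan2(m[1],m[0]))%360).round(2),'slope',(180+np.degrees(np.arctan(f[0]))).round(2))
# green band ends by colour (from first picture orientation)
h=cv2.cvtColor(c['color'],cv2.COLOR_BGR2HSV)
m=cv2.inRange(h,(50,100,60),(85,255,255)); vv,uu=np.nonzero(m); k=(uu>350)&(uu<380)&(vv>190)&(vv<208)
G=np.array([onz(c,u,v,40)[:2] for u,v in zip(uu[k],vv[k])])
a=np.degrees(np.arctan2(*(G-pv).T[::-1]))%360; print('green',a.min(),a.max(),(a.min()+a.max())/2,a.mean())
```

```text
[(195, np.float64(364.7)), (196, np.float64(364.97872340425533)), (197, np.float64(365.02777777777777)), (198, np.float64(365.0869565217391)), (199, np.float64(365.1496062992126)), (200, np.float64(365.1764705882353)), (201, np.float64(365.2916666666667))] [(171, np.float64(362.8196721311475)), (172, np.float64(362.87142857142857)), (173, np.float64(362.8985507246377)), (174, np.float64(362.95714285714286)), (175, np.float64(363.0921052631579)), (176, np.float64(363.4)), (177, np.float64(363.4367816091954)), (178, np.float64(363.4651162790698)), (179, np.float64(363.50602409638554)), (180, np.float64(363.61842105263156)), (181, np.float64(363.7761194029851)), (182, np.float64(363.8235294117647)), (183, np.float64(363.85915492957747)), (184, np.float64(363.86567164179104))]
ptr 45 [ 474.3 -323.5] from pivot 177.19 slope 175.71
ptr 48 [ 473.9 -322.5] from pivot 176.63 slope 175.71
ptr 51 [ 473.4 -321.6] from pivot 176.07 slope 175.71
arm 45 [ 534.  -328.1] from pivot 180.12 slope 176.02
arm 48 [ 533.3 -327.1] from pivot 178.49 slope 176.02
arm 51 [ 532.7 -326.2] from pivot 176.93 slope 176.02
green 166.93451972774528 186.44779445665458 176.69115709219994 176.14982518961045
```

```bash
python3 -c "
from rig import ctrl
print(ctrl.finish_job())"
```

```text
the job is handed in; nothing more can be done
None
```

I gripped the blue knob at 20 N, swung the lever about 45° to the green band, let go, and moved the arm well clear. I handed the job in at about 10 s of the 37 s allowed; no verdict is reported.

- **Pointer position:** in the last top picture the white pointer stands in the middle of the green band. Its direction measures about 176° (175.7–177° depending on the height assumed for it), against about 176.5° for the band's middle. One looser reading disagreed: taking the lever arm's direction from the estimated pivot gave 177–180°, because it is very sensitive to pivot error.
- **Other checks:** the robot touched nothing at hand-in (wrist force under 1 N). The arm never went near the yellow-knobbed controller while low. I did not compare its lever in a final picture.

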